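Start the bench cleaner, fit its nested lids and take the dust cover off alone

TASK

Start the bench cleaner by pressing its keys fully down and releasing them, one at a time, in the order yellow, blue, green. Then carry the lid pair by its black knob to the cleaner, lower it fully home in the round tank opening and let go of it; finally take the orange dust cover by its collar and lift it alone, level and straight up, about 10 cm above the steel inner lid, which must stay seated undisturbed. Leave the bottle, jar and spool beside it alone, and finish while still holding the dust cover up.

Things in the scene. Friction and masses are not known exactly. Their poses are not given: they have to be found in the camera images.
- cleaner: fixed white bench cleaner, 196 x 166 mm, 70 mm high, flat top; origin at the centre of its underside, z up, -x is its front (roughly toward the robot). Round open tank 90 mm wide, 50 mm deep, in its top, centred 32 mm toward +x; black strip with three keys on top 70 mm toward -x. Its place and yaw vary. A tall lamp stands at the far left of the bench, beside the arm's start: keep clear of it
- tank_mouth (a point): centre of the round tank opening, at the height of the cleaner's flat top (70 mm above the bench)
- key_yellow_top (a point): centre of the top face of the yellow key, 22 mm above the cleaner's top: round spring key 26 mm across in a grey collar 42 mm across, 12 mm high. The three keys stand in a row 50 mm apart on the strip (along the cleaner's y); their order varies
- key_blue_top (a point): centre of the top face of the blue key, same size
- key_green_top (a point): centre of the top face of the green key, same size
- key_yellow (a joint): travel of the yellow key in m: 0 up, 0.006 fully down; springs back; about 4 N at the bottom. It counts as pressed beyond 0.004
- key_blue (a joint): travel of the blue key, as the yellow one
- key_green (a joint): travel of the green key, as the yellow one
- inner_lid: loose steel inner lid, 0.16 kg: flange 104 mm across, 8 mm thick; origin at the centre of the flange's underside, z up. Below it a tapered spigot 85 mm across (76 at its foot), 12 mm deep: it stands on it at the start; it drops into the tank opening until the flange lies on the cleaner's top. Centre stem 14 mm thick, 8 to 38 mm above the origin; black knob 22 mm across at 38 to 68 mm
- knob (a point): middle of the black knob, 53 mm above the inner lid's origin, 15 mm below the knob's top. The knob stands 6 mm above the dust cover's collar; lifting it carries the dust cover along
- dust_cover: loose orange outer lid, 0.12 kg, lying loosely over the inner lid: plate 116 mm across, 4 mm thick, skirt 5 mm down round the flange; origin at the centre of the plate's underside, resting on the flange 8 mm above the inner lid's origin; z up. Hole 36 mm wide; round it an upright collar 50 mm across, 4 to 24 mm above the origin, the knob standing up through it
- collar (a point): centre of the collar (the only place to grip the dust cover), at mid height, 14 mm above the dust cover's origin
- flux_bottle: bystander: yellow and white bottle with red tip, 43 mm wide, 108 mm high; origin at the centre of its underside
- jar_pickle: bystander: small jar with black cap, 52 mm wide, 64 mm high; origin at the centre of its underside
- solder_spool: bystander: grey wire spool, 52 mm wide, 28 mm high; origin at the centre of its underside
Mind the look-alikes: they are no part of the job. Several things have the shape of the dust_cover; the one meant has the colours described above.

How it is judged:
On the way, in this order (a step that is already met when the one before it is completed fails the run):
1. yellow key pressed down, the other two up (value of joint key_yellow above 0.004 m and value of joint each of key_blue, key_green below 0.002 m), for 0.02 s.
2. blue key pressed down, the other two up (value of joint key_blue above 0.004 m and value of joint each of key_yellow, key_green below 0.002 m), for 0.02 s.
3. green key pressed down, the other two up (value of joint key_green above 0.004 m and value of joint each of key_yellow, key_blue below 0.002 m), for 0.02 s.
4. all keys up, the nested lid pair lifted by the knob, more than 3 cm clear of the bench, cover still on it (value of joint each of key_yellow, key_blue, key_green below 0.002 m and height (world z) of inner_lid above 0.045 m and contact force between the fingers and inner_lid above 0.5 N and z of dust_cover in the frame of inner_lid below 0.012 m and horizontal distance between dust_cover and inner_lid below 0.01 m), for 0.2 s.
5. lid pair lowered home in the tank opening while the knob is still held (horizontal distance between inner_lid and tank_mouth below 0.006 m and z of inner_lid in the frame of tank_mouth between -0.004 and 0.003 m and angle between inner_lid's own z axis and vertical below 0.05 rad and z of dust_cover in the frame of inner_lid below 0.012 m and horizontal distance between dust_cover and inner_lid below 0.01 m and contact force between the fingers and inner_lid above 0.3 N), for 0.05 s.
6. lid pair let go: seated, nested, touched by no finger (horizontal distance between inner_lid and tank_mouth below 0.006 m and z of inner_lid in the frame of tank_mouth between -0.004 and 0.003 m and angle between inner_lid's own z axis and vertical below 0.05 rad and z of dust_cover in the frame of inner_lid below 0.012 m and horizontal distance between dust_cover and inner_lid below 0.01 m and contact force between the fingers and inner_lid below 0.05 N and contact force between the fingers and dust_cover below 0.05 N), for 0.2 s.
7. dust cover alone lifted off, inner lid still seated (horizontal distance between inner_lid and tank_mouth below 0.006 m and z of inner_lid in the frame of tank_mouth between -0.004 and 0.003 m and angle between inner_lid's own z axis and vertical below 0.05 rad and contact force between the fingers and dust_cover above 1 N and z of dust_cover in the frame of inner_lid above 0.03 m and contact force between the fingers and inner_lid below 0.05 N), for 0.1 s.
At the end, for the whole second after the job is handed in: inner lid untouched, at rest and seated (6 mm of the tank centre, flange within 3 mm of the cleaner's top, level to 0.05 rad); keys up; fingers hold the dust cover still, origin over 8 cm above the inner lid's, within 5 cm of straight above, tilt under 0.25 rad, clear of lid and cleaner (horizontal distance between inner_lid and tank_mouth below 0.006 m and z of inner_lid in the frame of tank_mouth between -0.004 and 0.003 m and angle between inner_lid's own z axis and vertical below 0.05 rad and value of joint each of key_yellow, key_blue, key_green below 0.002 m and contact force between the fingers and dust_cover above 1 N and contact force between each of the fingers, dust_cover and inner_lid below 0.05 N and z of dust_cover in the frame of inner_lid above 0.08 m and angle between dust_cover's own z axis and vertical below 0.25 rad and horizontal distance between dust_cover and inner_lid below 0.05 m and contact force between dust_cover and cleaner below 0.05 N and linear speed of dust_cover below 0.03 m/s and linear speed of inner_lid below 0.02 m/s); the arm keeps its last pose, push and grip.
It fails at once if the bottle, jar or spool moved more than 2 cm or tipped (distance of any of flux_bottle, jar_pickle, solder_spool from where it was at the start of the episode above 0.02 m or angle between any of flux_bottle, jar_pickle, solder_spool's own z axis and vertical above 0.3 rad).
It fails at once if two keys down at once (value of joint each of key_yellow, key_blue above 0.003 m or value of joint each of key_blue, key_green above 0.003 m or value of joint each of key_yellow, key_green above 0.003 m).
It fails at once if dust cover taken off while the inner lid is not seated in the tank (z of dust_cover in the frame of inner_lid above 0.02 m and not (horizontal distance between inner_lid and tank_mouth below 0.006 m and z of inner_lid in the frame of tank_mouth between -0.004 and 0.003 m and angle between inner_lid's own z axis and vertical below 0.05 rad)).
It fails at once if inner lid dragged up or aside out of its seat by the dust cover, over the tank (contact force between the fingers and dust_cover above 1 N and contact force between the fingers and inner_lid below 0.05 N and horizontal distance between inner_lid and tank_mouth below 0.06 m and not (horizontal distance between inner_lid and tank_mouth below 0.006 m and z of inner_lid in the frame of tank_mouth between -0.004 and 0.003 m and angle between inner_lid's own z axis and vertical below 0.05 rad)).
It also fails if it takes over 67 s, if anything falls off the work surface, if the arm or the gripper's body presses on something with over 40 N, if the wrist force passes 120 N, or if a joint passes its speed limit or range.

ROBOT

A 6-joint arm with a two-finger parallel gripper is mounted at the origin on a cart in front of the work surface, level with it; the furniture and walls round the work are solid. World frame = base frame: x ahead of the robot, y to its left, z up, the work surface at z = 0. Lengths are in m, angles in rad, forces in N, time in s.
With the tool pointing down it reaches from about 0.35 to 0.85 m from the base axis. Payload 8.1 kg.
Tool frame: the origin (TCP) lies on the centre line of the jaws, within the pads' length; the fingertips stand 17 mm ahead of it and the grasp point (between the pads) lies 2 mm behind it; z points along the fingers, y is the line along which they close (so a half turn about z gives the same grasp; the last joint's range is limited). The gripper opens to 93 mm and grips with 3 to 60 N. Pads are 15 mm wide; open, the fingers measure 128 mm over their backs; the gripper's body (75 mm by 188 mm) begins 65 mm behind the grasp point.
Start: joints at [-1.331, 0.13, 1.488, -0, 1.523, -0.085], TCP at [0.191, -0.569, 0.236] pointing down, gripper open.
Joint ranges: [-2.96, 2.96], [-0.89, 2.26], [0.02, 2.5], [-1.34, 4.48], [0, 2.73], [-2.66, 2.66]. Speed limits (rad/s): [2.39, 2.39, 2.79, 3.14, 3.14, 3.14].

INTERFACE

Orientations are given as a rotation vector (axis times angle).
In Python, from plant import status, eyes, robot gives the robot as it stands. The module is installed in compiled form; this text tells all that it offers.
- The arm moves only by the tool servo_tool, never from a script. Its argument "plan" is text: rows parted by semicolons, each of 4 numbers parted by spaces: the shift along the tool's x, y, z in m, then the turn about the tool's z in degrees. A call has 1 to 12 rows; each row is the pose to reach, as a shift and turn from the pose commanded when the call began, along the tool's axes at that moment; what a row does not reach only later rows make up. A row lasts 1/12 s, in which the tool goes at most 41.7 mm and 7.16 degrees, less where a joint would pass 70% of its speed; a pose out of reach is approached as far as the arm can. A call with a gripper value outside its range is refused whole. "grip" is the closure, from -1 (fully open) to 1 (shut), set as the call begins (left out, the last holds). The fingers move at their own pace and stop on an object; "grip_force" is the grip in N (left out, the last holds). Time passes only in rows, so rows that repeat a pose let the fingers close. It gives the time, the measured TCP pose, the force, the opening and the grip force at its end, in the units of the state.
- status.read_state(): the state, without advancing time (a new reading comes with each control period).
- eyes.read_camera(name): name is "side" or "top" or "wrist"; returns a dict with "image" (420x560x3 uint8, blue, green, red), "fovy" (degrees; the focal length in pixels is half the picture's height over the tangent of half this angle, whatever the lens; pixels are square), "cx", "cy" (the principal point, pixels), "world_from_camera" (4x4, takes a point from camera to world coordinates); the wrist camera has in their place "hand_eye" (4x4, takes a point from camera to tool coordinates, whose origin is the TCP and whose axes are the flange's). Camera axes: x right, y down, z forward; pixel columns grow to the right and rows downward; lengths in m; the calibration is good to about 2 mm. A picture is of the moment at which its call begins: read the wrist's pose just before it. There is no depth.
- robot.close_job(): hands the job in; it is judged then, once.
The state is a dict: "t": time; "q": joint angles; "dq": joint speeds; "joint_torque": joint torques, N m; "tool_pos": TCP position; "orientation": TCP orientation; "force": force on the tool from outside, world axes, zero at the start; "wrist_torque": the same for the moment, N m; "opening": finger opening in m; "gripper_force": force on a finger pad.
Only numpy, scipy, OpenCV 4.12 (cv2) and the standard library are available. Lean on these libraries where they do the work, as an engineer would, in place of code of your own. Each camera call takes 0.05 s, during which the arm holds its last target. There are 200 camera calls.

## Working session

There is one attempt and no reset: what is moved stays moved. The work goes in short steps, Python scripts to look and compute and a tool call to move; the robot and the scene stay as the last step left them, time stands still between calls to the robot, and variables do not carry over. Pictures are saved under pics/ and viewed, at most 10 in all, crops included, and the job is handed in when it is done.

Besides the shell and the picture viewer there is one more tool, called as name(argument=value, ...) on one line, values as JSON. servo_tool: Moves the arm, as the interface text tells. Its arguments: {"type":"object","properties":{"plan":{"type":"string"},"grip":{"type":"number"},"grip_force":{"type":"number"}},"required":["plan"]}

```bash
mkdir -p pics; cat > h.py <<'E'
import numpy as np, cv2
from scipy.spatial.transform import Rotation as R
from plant import status, eyes, robot
def shot(name, f=None):
    s=status.read_state(); d=eyes.read_camera(name)
    T=np.eye(4)
    if name=="wrist":
        T[:3,:3]=R.from_rotvec(s["orientation"]).as_matrix(); T[:3,3]=s["tool_pos"]; T=T@d["hand_eye"]
    else: T=np.array(d["world_from_camera"])
    d["T"]=T; d["f"]=210/np.tan(np.radians(d["fovy"])/2)
    if f: cv2.imwrite("pics/"+f,d["image"])
    return d
def ray(d,u,v):
    r=d["T"][:3,:3]@np.array([(u-d["cx"])/d["f"],(v-d["cy"])/d["f"],1.]); return d["T"][:3,3],r
def onz(d,u,v,z):
    o,r=ray(d,u,v); return o+r*(z-o[2])/r[2]
def tri(*obs):
    A=np.zeros((3,3));b=np.zeros(3)
    for d,u,v in obs:
        o,r=ray(d,u,v); r=r/np.linalg.norm(r); P=np.eye(3)-np.outer(r,r); A+=P;b+=P@o
    return np.linalg.solve(A,b)
E
python3 - <<'E'
from h import *
s=status.read_state(); print(s)
ims=[]
for n in("side","top","wrist"):
    d=shot(n); ims.append(d["image"]); cv2.imwrite(f"pics/{n}0.png",d["image"]); print(n,d["fovy"],d["cx"],d["cy"],d["T"].round(3).tolist())
E
```

```text
{'t': 0.0, 'q': array([-1.33140743e+00,  1.31124498e-01,  1.48932368e+00, -6.09534401e-06,
        1.52299587e+00, -8.54244729e-02]), 'dq': array([-0.0001069 , -0.00035916, -0.00073752, -0.00026644,  0.0003856 ,
        0.00226382]), 'joint_torque': array([-1.87318906e-04, -5.59835386e+01, -4.91760814e+01,  7.67619233e-02,
        3.55629169e-02, -1.94712729e-04]), 'tool_pos': array([ 0.19135182, -0.56808154,  0.23458494]), 'orientation': array([-3.09843118e+00, -5.07677766e-01,  2.33053997e-04]), 'force': array([-0.29024137,  0.01934744,  0.6223745 ]), 'wrist_torque': array([-0.05658935, -0.01638295, -0.00396917]), 'gripper_force': 0.0, 'opening': 0.09303004752272982}
side 45.217140141282 287.21779545031114 213.07088144807759 [[-0.91, -0.284, 0.301, 0.013], [-0.414, 0.603, -0.682, 0.901], [0.013, -0.746, -0.666, 1.067], [0.0, 0.0, 0.0, 1.0]]
top 57.975941515663585 279.5722869470498 215.4681133987011 [[-0.003, -0.99, 0.142, 0.333], [-1.0, 0.003, -0.001, -0.096], [0.0, -0.142, -0.99, 0.985], [0.0, 0.0, 0.0, 1.0]]
wrist 62.171295699364315 284.19477307098026 216.88909990308895 [[0.319, -0.911, -0.261, 0.264], [-0.948, -0.307, -0.087, -0.544], [-0.001, 0.275, -0.961, 0.384], [0.0, 0.0, 0.0, 1.0]]
```

View pics/top0.png

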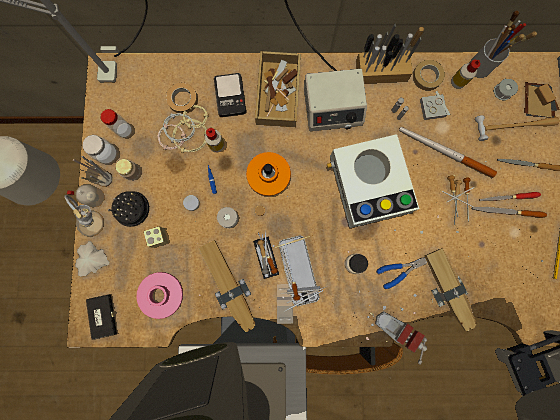

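View pics/side0.png

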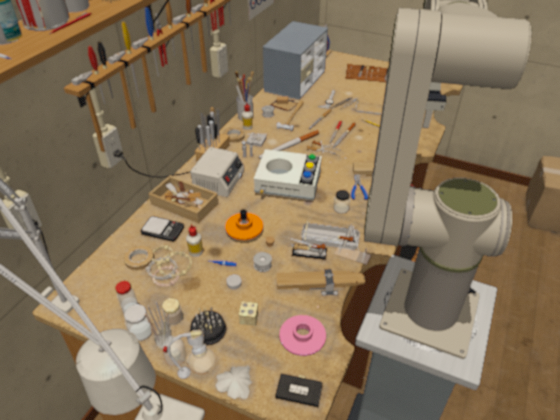

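Top view: the keys are blue (365,210), yellow (385,205) and green (405,200), and the tank is at (373,167). There are three candidates for the lid: orange with black knob (268,172), pink ring (160,295) and black disc (130,208). Only the orange one has the described colours and a knob. The bottle is at (214,140), the spool at (228,217) and the jar at (357,263). The side view agrees: orange at (244,226), keys at about (310,167).

```bash
python3 - <<'E'
from h import *
def blob(d,lo,hi,box,big=True):
    x0,y0,x1,y1=box; h=cv2.cvtColor(d["image"],cv2.COLOR_BGR2HSV)[y0:y1,x0:x1]
    m=cv2.inRange(h,lo,hi); n,l,st,c=cv2.connectedComponentsWithStats(m)
    i=1+np.argmax(st[1:,4]); return c[i]+[x0,y0], st[i,4]
t=shot("top"); s=shot("side")
C={"yellow":((20,120,90),(34,255,255)),"blue":((100,110,60),(125,255,255)),"green":((45,100,40),(85,255,255)),"orange":((5,200,120),(18,255,255))}
for k,(lo,hi) in C.items():
    bt=(340,185,420,225) if k!="orange" else (235,140,300,205)
    bs=(295,145,330,195) if k!="orange" else (215,200,275,250)
    a,na=blob(t,lo,hi,bt); b,nb=blob(s,lo,hi,bs)
    print(k,a.round(1),na,b.round(1),nb,"tri",tri((t,*a),(s,*b)).round(4),"z.09",onz(t,*a,.092 if k!="orange" else .03).round(4))
a=cv2.resize(t["image"][120:230,220:430],None,fx=3.8,fy=3.8,interpolation=cv2.INTER_CUBIC)
cv2.imwrite("pics/crop1.png",a)
E
```

```text
yellow [385.4 203.9] 87 [309.4 164.7] 48 tri [ 0.4892 -0.3509  0.0866] z.09 [ 0.4881 -0.3494  0.092 ]
blue [365.3 208.9] 86 [306.5 173.7] 44 tri [ 0.478  -0.3019  0.087 ] z.09 [ 0.4763 -0.301   0.092 ]
green [405.4 199.4] 86 [311.6 156.3] 29 tri [ 0.5009 -0.4     0.0851] z.09 [ 0.499  -0.3978  0.092 ]
orange [268.1 173.4] 1307 [243.9 226.8] 715 tri [ 0.5841 -0.0665  0.0123] z.09 [ 0.58   -0.0669  0.03  ]
```

View pics/crop1.png

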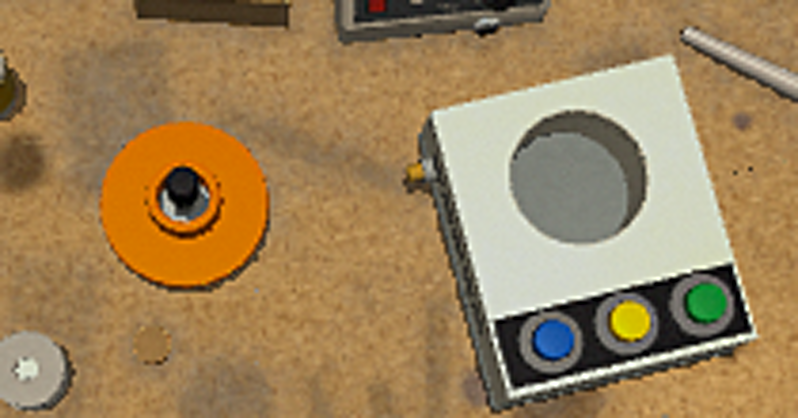

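```bash
cat >> h.py <<'E'
def go(p,yaw=None,pr=True):
    """shift (tool axes) and turn for target TCP p, tool-x world yaw in deg"""
    s=status.read_state(); M=R.from_rotvec(s["orientation"]).as_matrix()
    d=M.T@(np.array(p)-s["tool_pos"]); y0=np.degrees(np.arctan2(M[1,0],M[0,0]))
    print("pos",s["tool_pos"].round(4),"yaw",y0.round(2),"tilt",np.degrees(np.arccos(-M[2,2])).round(2),"shift",d.round(4),"turn",None if yaw is None else round(y0-yaw,1))
E
python3 - <<'E'
from h import *
go((.475,-.353,.2),13.2)
E
```

```text
pos [ 0.1914 -0.5684  0.2351] yaw 18.61 tilt 0.05 shift [ 0.3375 -0.1136  0.0352] turn 5.4
```

servo_tool(plan="0.034 -0.011 0.004 1; 0.067 -0.023 0.007 2; 0.101 -0.034 0.011 3; 0.135 -0.045 0.014 4; 0.169 -0.057 0.018 5.4; 0.202 -0.068 0.021 5.4; 0.236 -0.079 0.025 5.4; 0.27 -0.091 0.028 5.4; 0.304 -0.102 0.032 5.4; 0.337 -0.1135 0.035 5.4; 0.3375 -0.1135 0.035 5.4; 0.3375 -0.1135 0.035 5.4", grip=1)

```text
t: 1.25
tool_pos: [0.4762, -0.3518, 0.2001]
orientation: [-3.119, -0.367, 0.001]
force: [0.9, 0.3, 0.6]
opening: 0.0177
gripper_force: 0.0
```

```bash
cat >> h.py <<'E'
C={"yellow":((20,120,90),(34,255,255)),"blue":((100,110,60),(125,255,255)),"green":((45,100,40),(85,255,255)),"orange":((5,200,120),(18,255,255))}
def wb(d,k):
    m=cv2.inRange(cv2.cvtColor(d["image"],cv2.COLOR_BGR2HSV),*C[k]); n,l,st,c=cv2.connectedComponentsWithStats(m)
    i=1+np.argmax(st[1:,4]); return c[i],st[i]
E
python3 - <<'E'
from h import *
d=shot("wrist","w1.png"); print(status.read_state()["t"])
for k in("yellow","blue","green"):
    c,st=wb(d,k); print(k,c.round(1),st,onz(d,*c,.092).round(4))
go((.488,-.350,.13),13.2)
E
```

```text
1.3
yellow [286.  199.9] [270 183  33  34 893] [ 0.4925 -0.3495  0.092 ]
blue [221.2 200.1] [205 183  34  34 883] [ 0.481  -0.3018  0.092 ]
green [350.6 199.9] [334 183  34  34 886] [ 0.5039 -0.3971  0.092 ]
pos [ 0.4753 -0.3529  0.2004] yaw 13.31 tilt 0.04 shift [0.0131 0.0001 0.0703] turn 0.1
```

View pics/w1.png

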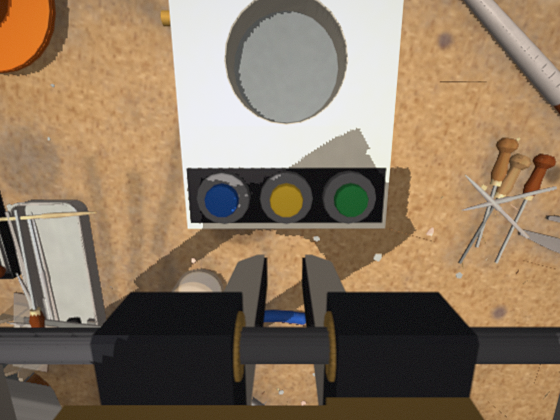

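servo_tool(plan="0.008 0 0.03 0; 0.0155 0 0.06 0; 0.0155 0 0.084 0; 0.0155 0 0.09 0; 0.0155 0 0.095 0; 0.0155 0 0.097 0; 0.0155 0 0.098 0")

```text
t: 1.88
tool_pos: [0.4902, -0.351, 0.1043]
orientation: [3.119, 0.36, 0.001]
force: [-2.6, 1.5, 3.0]
opening: 0.0003
gripper_force: 1.7
```

```bash
python3 - <<'E'
from h import *
s=status.read_state();print(s["force"],s["opening"]); go((.4905,-.35,.12),13.2)
E
```

```text
[-2.58531477  1.51355296  2.97418512] 0.00032855210927846927
pos [ 0.4902 -0.351   0.1043] yaw 13.16 tilt 0.1 shift [ 0.0006 -0.0009 -0.0157] turn -0.0
```

servo_tool(plan="0 0 0.002 0; 0 0 0.003 0; 0 0 0.003 0; 0 0 0.003 0")

```text
t: 2.22
tool_pos: [0.4908, -0.3512, 0.1031]
orientation: [3.118, 0.361, 0.003]
force: [-7.3, 3.2, 15.4]
opening: 0.0004
gripper_force: 7.1
```

servo_tool(plan="0 0 -0.015 0; 0 0 -0.03 0; 0 -0.025 -0.03 0; 0 -0.0495 -0.03 0; 0 -0.0495 -0.03 0; 0 -0.0495 -0.015 0; 0 -0.0495 -0.008 0; 0 -0.0495 -0.004 0; 0 -0.0495 -0.001 0; 0 -0.0495 0 0; 0 -0.0495 0 0")

```text
t: 3.13
tool_pos: [0.4795, -0.3021, 0.1029]
orientation: [3.12, 0.361, 0.001]
force: [-8.7, 8.1, 23.4]
opening: 0.0004
gripper_force: 11.6
```

```bash
python3 - <<'E'
from h import *
go((.479,-.302,.12),13.2)
E
```

```text
pos [ 0.4795 -0.3021  0.1029] yaw 13.2 tilt 0.05 shift [-0.0004 -0.0002 -0.0171] turn -0.0
```

servo_tool(plan="0 0 -0.015 0; 0 0 -0.03 0; 0 0.035 -0.03 0; 0 0.07 -0.03 0; 0 0.099 -0.03 0; 0 0.099 -0.03 0; 0 0.099 -0.015 0; 0 0.099 -0.008 0; 0 0.099 -0.004 0; 0 0.099 -0.001 0; 0 0.099 0 0; 0 0.099 0 0")

```text
t: 4.13
tool_pos: [0.5011, -0.3982, 0.103]
orientation: [3.12, 0.362, -0.001]
force: [-11.0, 5.6, 20.5]
opening: 0.0005
gripper_force: 10.4
```

```bash
python3 - <<'E'
from h import *
go((.57,-.20,.24),13.2)
E
```

```text
pos [ 0.5011 -0.3982  0.103 ] yaw 13.23 tilt 0.07 shift [ 0.1123 -0.1771 -0.1373] turn 0.0
```

servo_tool(plan="0 0 -0.02 0; 0 0 -0.06 0; 0 0 -0.1 0; 0.01 -0.02 -0.13 0; 0.02 -0.04 -0.14 0; 0.02 -0.045 -0.14 0; 0.02 -0.045 -0.14 0; 0.02 -0.045 -0.14 0", grip=-1)

```text
t: 4.8
tool_pos: [0.5101, -0.3491, 0.2383]
orientation: [-3.119, -0.363, 0.003]
force: [0.0, 0.3, -1.5]
opening: 0.0495
gripper_force: 0.0
```

```bash
cat > v.py <<'E'
from h import *
import sys,pickle
d=shot("wrist",sys.argv[1]+".png"); pickle.dump(d,open(sys.argv[1]+".pkl","wb"))
print(status.read_state()["t"])
if len(sys.argv)>2: go(eval(sys.argv[2]),13.2)
E
python3 v.py a "(.51,-.20,.24)"
```

```text
4.85
pos [ 0.5098 -0.3494  0.2377] yaw 13.22 tilt 0.17 shift [ 0.0344 -0.1454 -0.0021] turn 0.0
```

servo_tool(plan="0.008 -0.035 0 0; 0.016 -0.07 0 0; 0.024 -0.105 0 0; 0.034 -0.14 0 0; 0.034 -0.145 0 0; 0.034 -0.145 0 0; 0.034 -0.145 0 0; 0.034 -0.145 0 0")

```text
t: 5.52
tool_pos: [0.5103, -0.2021, 0.2388]
orientation: [-3.121, -0.359, 0.002]
force: [0.4, -0.1, 0.4]
opening: 0.0927
gripper_force: 0.0
```

```bash
python3 v.py b "(.50,-.08,.24)"
```

```text
5.5667
pos [ 0.5103 -0.2022  0.239 ] yaw 13.11 tilt 0.06 shift [ 0.0177 -0.1214 -0.001 ] turn -0.1
```

View pics/b.png

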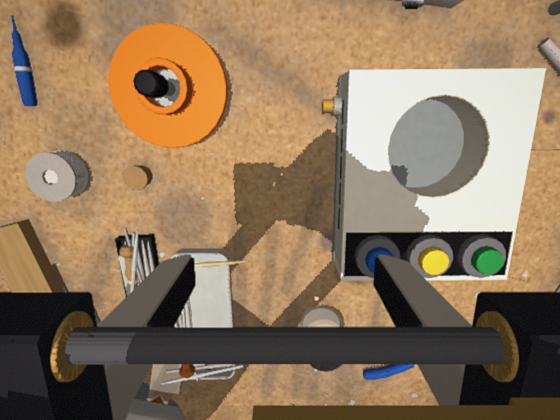

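Picture b shows the orange plate centred near (168,85), its knob at (152,84), and the tank rim centred near (438,146). The spool at (57,176) is clear of my path.

servo_tool(plan="0.005 -0.03 0 0; 0.01 -0.06 0 0; 0.015 -0.09 0 0; 0.018 -0.115 0 0; 0.018 -0.121 0 0; 0.018 -0.121 0 0; 0.018 -0.121 0 0; 0.018 -0.121 0 0")

```text
t: 6.23
tool_pos: [0.5007, -0.0804, 0.2396]
orientation: [3.12, 0.359, -0.0]
force: [0.5, -0.3, -0.3]
opening: 0.0928
gripper_force: 0.0
```

```bash
python3 v.py c; cat > m.py <<'E'
from h import *
import pickle
D={k:pickle.load(open(k+".pkl","rb")) for k in"abc"}; D["t"]=shot("top")
def ell(m):
    cs,_=cv2.findContours(m,cv2.RETR_LIST,cv2.CHAIN_APPROX_NONE); return cs
def circle(d,cnt,z):
    P=np.array([onz(d,u,v,z)[:2] for u,v in cnt.reshape(-1,2)])
    A=np.c_[2*P,np.ones(len(P))]; x=np.linalg.lstsq(A,(P**2).sum(1),rcond=None)[0]
    r=np.sqrt(x[2]+x[0]**2+x[1]**2); res=np.hypot(*(P-x[:2]).T)-r
    return x[:2].round(4),r.round(4),res.std().round(4)
O={}
for k in "bct":
    d=D[k]; h=cv2.cvtColor(d["image"],cv2.COLOR_BGR2HSV); m=cv2.inRange(h,(5,170,60),(20,255,255))
    cs=sorted(ell(m),key=cv2.contourArea)[::-1]; c=cs[0]; e=cv2.fitEllipse(cv2.convexHull(c)); O[k]=e[0]
    print("orange",k,np.round(e,1) if 0 else e, circle(d,cv2.convexHull(c),.022))
    # knob: dark pixels within hull
    hm=np.zeros(m.shape,np.uint8); cv2.drawContours(hm,[cv2.convexHull(c)],-1,255,-1)
    bm=cv2.inRange(h,(0,0,0),(180,255,45))&hm
    n,l,st,ce=cv2.connectedComponentsWithStats(bm); i=1+np.argmax(st[1:,4]); print(" knob",st[i],ce[i].round(1))
for p in("bc","bt","ct","bct"): print(p,tri(*[(D[k],*O[k]) for k in p]).round(4))
Tk={}
for k in "abt":
    d=D[k]; h=cv2.cvtColor(d["image"],cv2.COLOR_BGR2HSV)
    g=onz; o=d["T"]; 
    # predicted centre
    Pc=np.linalg.inv(o)@np.array([.587,-.327,.07,1]); uc=d["cx"]+d["f"]*Pc[0]/Pc[2]; vc=d["cy"]+d["f"]*Pc[1]/Pc[2]; rr=d["f"]*.045/Pc[2]
    gray=cv2.cvtColor(d["image"],cv2.COLOR_BGR2GRAY)
    pts=[]
    for a in np.linspace(0,2*np.pi,180,endpoint=False):
        s=np.arange(1.35*rr,.6*rr,-.5); u=uc+s*np.cos(a); v=vc+s*np.sin(a)
        pr=cv2.remap(gray,u.astype(np.float32)[None],v.astype(np.float32)[None],1)[0].astype(float)
        df=pr[4:]-pr[:-4]
        i=np.argmin(df)
        if df[i]<-40: pts.append((u[i+2],v[i+2]))
    pts=np.array(pts,np.float32)
    for _ in range(3):
        P=np.array([onz(d,u,v,.07)[:2] for u,v in pts]); A=np.c_[2*P,np.ones(len(P))]; x=np.linalg.lstsq(A,(P**2).sum(1),rcond=None)[0]
        r=np.sqrt(x[2]+x[0]**2+x[1]**2); res=abs(np.hypot(*(P-x[:2]).T)-r); pts=pts[res<max(2*np.median(res),5e-4)]
    e=cv2.fitEllipse(pts); Tk[k]=e[0]
    print("tank",k,(uc,vc),len(pts),e,x[:2].round(4),r.round(4))
for p in("ab","at","bt","abt"): print(p,tri(*[(D[k],*Tk[k]) for k in p]).round(4))
E
python3 m.py
```

```text
6.2833
orange b ((167.3262939453125, 85.07994842529297), (114.67816925048828, 127.71002197265625), 147.84136962890625) (array([ 0.5856, -0.0665]), np.float64(0.0579), np.float64(0.0003))
 knob [134  70  35  28 539] [151.7  84.2]
orange c ((289.4121398925781, 104.9058609008789), (114.73223114013672, 120.53288269042969), 3.0695297718048096) (array([ 0.5856, -0.0664]), np.float64(0.0577), np.float64(0.0001))
 knob [279  94  24  25 154] [290.8 106.7]
orange t ((352.2974548339844, 358.1772766113281), (32.06159210205078, 102.7214584350586), 83.88684844970703) (array([ 0.2454, -0.2573]), np.float64(0.176), np.float64(0.0068))
 knob [362 353  13  13  97] [369.4 358.1]
bc [ 0.5882 -0.0658  0.0217]
bt [ 0.4294 -0.2122  0.7066]
ct [ 0.5052 -0.0148  1.6393]
bct [ 0.4775 -0.1601  0.7371]
tank a (np.float64(279.6660964564755), np.float64(113.00456571393981)) 163 ((279.1274719238281, 106.29995727539062), (102.94043731689453, 107.73516845703125), 178.16925048828125) [ 0.5906 -0.3257] 0.0447
tank b (np.float64(438.0734381476004), np.float64(151.99671928333976)) 156 ((437.9364013671875, 145.56834411621094), (94.53573608398438, 106.75186157226562), 42.65386199951172) [ 0.5906 -0.3253] 0.0447
tank t (np.float64(372.2247216025069), np.float64(166.2815061898063)) 128 ((371.90081787109375, 166.2579345703125), (34.965118408203125, 36.583744049072266), 113.31832885742188) [ 0.5873 -0.3261] 0.0451
ab [ 0.5924 -0.3253  0.0692]
at [ 0.5909 -0.3266  0.0622]
bt [ 0.5922 -0.3311  0.0539]
abt [ 0.5913 -0.3269  0.0636]
```

View pics/c.png

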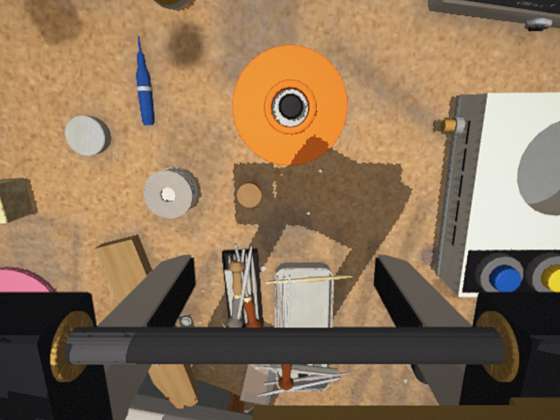

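```bash
python3 - <<'E'
from h import *
import pickle
c=pickle.load(open("c.pkl","rb")); b=pickle.load(open("b.pkl","rb"))
for z in(.065,.08): print(onz(c,290.8,106.5,z).round(4))
# knob axis in b: bbox top end ~
h=cv2.cvtColor(b["image"],cv2.COLOR_BGR2HSV); g=b["image"][66:104,130:176].max(2); print(onz(b,151.7,84.2,.065).round(4), tri((c,290.8,106.5),(b,151.7,84.2)).round(4))
go((.586,-.0665,.14),13.2)
E
```

```text
[ 0.5857 -0.067   0.065 ]
[ 0.5852 -0.0668  0.08  ]
[ 0.5855 -0.0665  0.065 ] [ 0.5856 -0.067   0.0662]
pos [ 0.5007 -0.0802  0.2395] yaw 13.11 tilt 0.02 shift [0.0862 0.006  0.0995] turn -0.1
```

servo_tool(plan="0.03 0.002 0.015 0; 0.06 0.004 0.035 0; 0.08 0.006 0.06 0; 0.0857 0.0065 0.09 0; 0.0857 0.0065 0.12 0; 0.0857 0.0065 0.145 0; 0.0857 0.0065 0.16 0; 0.0857 0.0065 0.168 0; 0.0857 0.0065 0.172 0; 0.0857 0.0065 0.172 0; 0.0857 0.0065 0.172 0")

```text
t: 7.25
tool_pos: [0.5863, -0.0661, 0.0689]
orientation: [3.12, 0.361, 0.003]
force: [-0.1, 0.3, 0.1]
opening: 0.0929
gripper_force: 0.0
```

servo_tool(plan="0 0 0 0; 0 0 0 0; 0 0 0 0; 0 0 0 0; 0 0 0 0; 0 0 0 0; 0 0 0 0; 0 0 0 0; 0 0 0 0; 0 0 0 0; 0 0 0 0; 0 0 0 0", grip=1, grip_force=25)

```text
t: 8.25
tool_pos: [0.5855, -0.0657, 0.0676]
orientation: [3.121, 0.361, -0.0]
force: [0.2, -0.8, -0.4]
opening: 0.0215
gripper_force: 25.0
```

```bash
python3 - <<'E'
from h import *
print(status.read_state()["force"])
go((.586,-.0665,.14),13.2)
E
```

```text
[ 0.16359276 -0.84447408 -0.42152773]
pos [ 0.5855 -0.0657  0.0676] yaw 13.21 tilt 0.01 shift [ 0.0003  0.001  -0.0724] turn 0.0
```

servo_tool(plan="0 0 -0.005 0; 0 0 -0.012 0; 0 0 -0.022 0; 0 0 -0.035 0; 0 0 -0.05 0; 0 0 -0.065 0; 0 0 -0.08 0; 0 0 -0.095 0; 0 0 -0.105 0; 0 0 -0.11 0; 0 0 -0.11 0; 0 0 -0.11 0")

```text
t: 9.25
tool_pos: [0.5855, -0.0655, 0.1777]
orientation: [3.121, 0.361, 0.0]
force: [-1.2, -0.9, -3.3]
opening: 0.0212
gripper_force: 25.0
```

```bash
python3 - <<'E'
from h import *
d=shot("wrist","d.png"); s=status.read_state(); print(s["force"],s["opening"])
m=cv2.inRange(cv2.cvtColor(d["image"],cv2.COLOR_BGR2HSV),(5,170,60),(20,255,255)); c=max(cv2.findContours(m,0,1)[0],key=cv2.contourArea)
e=cv2.fitEllipse(cv2.convexHull(c)); print(e, onz(d,*e[0],s["tool_pos"][2]-.043).round(4))
go((.5905,-.3255,.178),13.2)
E
```

```text
[-0.54832155 -0.11928632 -3.25103321] 0.02109894907271359
((285.38433837890625, 241.96388244628906), (177.70870971679688, 193.447265625), 95.99158477783203) [ 0.5916 -0.0651  0.1339]
pos [ 0.585  -0.0654  0.1769] yaw 13.21 tilt 0.07 shift [-0.0541  0.2545 -0.0012] turn 0.0
```

View pics/d.png

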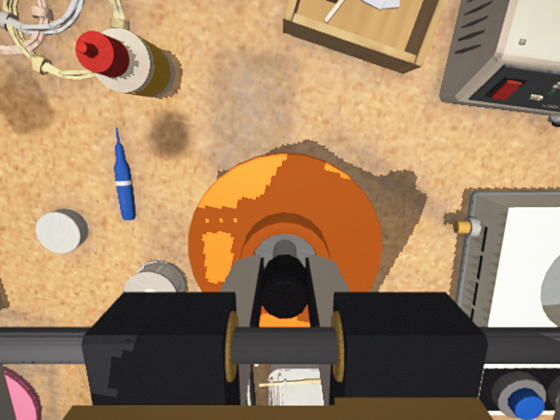

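servo_tool(plan="-0.002 0.01 0 0; -0.006 0.03 0 0; -0.012 0.055 0 0; -0.0175 0.0825 0 0; -0.0233 0.11 0 0; -0.0292 0.1375 0 0; -0.035 0.165 0 0; -0.041 0.193 0 0; -0.0465 0.219 0 0; -0.051 0.24 0 0; -0.053 0.25 0 0; -0.0538 0.2538 0 0")

```text
t: 10.3
tool_pos: [0.5901, -0.3269, 0.1763]
orientation: [-3.12, -0.358, 0.002]
force: [-0.3, 0.1, -3.7]
opening: 0.0213
gripper_force: 25.0
```

servo_tool(plan="0 0 0 0; 0 0 0 0; 0 0 0.008 0; 0 0 0.016 0; 0 0 0.022 0; 0 0 0.022 0")

```text
t: 10.8
tool_pos: [0.5901, -0.3233, 0.1528]
orientation: [-3.118, -0.363, 0.005]
force: [0.1, -0.2, -3.2]
opening: 0.0216
gripper_force: 25.0
```

```bash
python3 - <<'E'
from h import *
s=status.read_state(); print(s["force"])
go((.5906,-.3248,.126),13.2)
E
```

```text
[ 0.10897119 -0.22624438 -3.23856685]
pos [ 0.5901 -0.3233  0.1528] yaw 13.27 tilt 0.23 shift [0.0003 0.0016 0.0268] turn 0.1
```

servo_tool(plan="0 0 0.002 0; 0 0 0.005 0; 0 0 0.008 0; 0 0 0.011 0; 0 0 0.014 0; 0 0 0.016 0; 0 0 0.018 0; 0 0 0.018 0")

```text
t: 11.47
tool_pos: [0.5908, -0.3248, 0.137]
orientation: [-3.12, -0.361, 0.001]
force: [0.5, 0.8, -3.0]
opening: 0.0211
gripper_force: 25.0
```

```bash
python3 - <<'E'
from h import *
s=status.read_state(); print(s["force"])
go((.5906,-.3248,.126),13.2)
E
```

```text
[ 0.54087644  0.7717824  -3.02943259]
pos [ 0.5908 -0.3248  0.137 ] yaw 13.21 tilt 0.04 shift [-0.0002 -0.      0.011 ] turn 0.0
```

servo_tool(plan="0 0 0.002 0; 0 0 0.004 0; 0 0 0.006 0; 0 0 0.008 0; 0 0 0.009 0; 0 0 0.01 0; 0 0 0.01 0; 0 0 0.01 0")

```text
t: 12.13
tool_pos: [0.5911, -0.3249, 0.1276]
orientation: [-3.121, -0.361, 0.0]
force: [-0.5, -0.8, -2.6]
opening: 0.0215
gripper_force: 25.0
```

```bash
python3 - <<'E'
from h import *
s=status.read_state(); print(s["force"],s["wrist_torque"])
go((.5906,-.3248,.126),13.2)
E
```

```text
[-0.45600628 -0.84182473 -2.56373056] [-0.03391684 -0.05235777  0.01933552]
pos [ 0.5911 -0.3249  0.1276] yaw 13.21 tilt 0.0 shift [-0.0005 -0.0002  0.0016] turn 0.0
```

Entering freely; the last 2 mm.

servo_tool(plan="0 0 0.001 0; 0 0 0.002 0; 0 0 0.003 0; 0 0 0.003 0; 0 0 0.003 0; 0 0 0.003 0")

```text
t: 12.63
tool_pos: [0.5913, -0.3252, 0.1255]
orientation: [3.12, 0.361, 0.001]
force: [-3.3, 0.3, 4.7]
opening: 0.0212
gripper_force: 25.0
```

```bash
python3 - <<'E'
from h import *
s=status.read_state(); print(s["force"],s["wrist_torque"])
go((.5906,-.3248,.126),13.2)
E
```

```text
[-3.25750588  0.25887133  4.73336097] [0.24192029 0.4168014  0.00293624]
pos [ 0.5913 -0.3252  0.1255] yaw 13.2 tilt 0.05 shift [-0.0006 -0.0005 -0.0005] turn 0.0
```

servo_tool(plan="0 0 -0.001 0; 0 0 -0.001 0")

```text
t: 12.8
tool_pos: [0.5912, -0.325, 0.1255]
orientation: [3.121, 0.361, 0.0]
force: [0.3, -1.5, -0.2]
opening: 0.0213
gripper_force: 25.0
```

servo_tool(plan="0 0 0 0; 0 0 0 0; 0 0 0 0; 0 0 0 0; 0 0 0 0; 0 0 0 0; 0 0 0 0; 0 0 0 0; 0 0 0 0; 0 0 0 0", grip=-1)

```text
t: 13.63
tool_pos: [0.5911, -0.3249, 0.1257]
orientation: [3.121, 0.361, 0.0]
force: [1.1, -0.2, 0.5]
opening: 0.0834
gripper_force: 0.0
```

```bash
python3 v.py e "(.5906,-.3248,.126)"
```

```text
13.6833
pos [ 0.5911 -0.3249  0.1256] yaw 13.21 tilt 0.01 shift [-0.0004 -0.0002 -0.0004] turn 0.0
```

View pics/e.png

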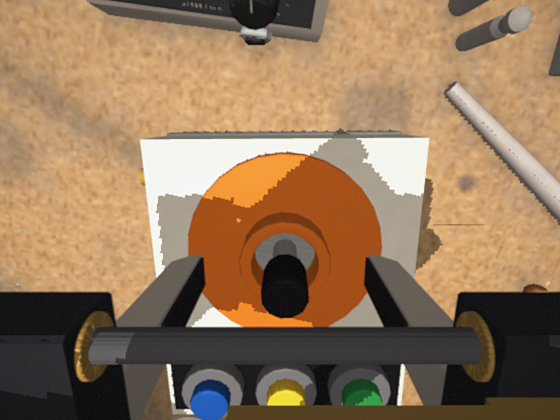

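The pair is seated: plate centred at about (285,245), knob and collar centred between the open fingers, keys up. Next, take the collar.

servo_tool(plan="0 0 0.006 0; 0 0 0.014 0; 0 0 0.02 0; 0 0 0.0235 0; 0 0 0.0235 0; 0 0 0.0235 0")

```text
t: 14.18
tool_pos: [0.5907, -0.3247, 0.1014]
orientation: [-3.12, -0.361, 0.002]
force: [0.1, 0.4, 0.7]
opening: 0.0927
gripper_force: 0.0
```

servo_tool(plan="0 0 0 0; 0 0 0 0; 0 0 0 0; 0 0 0 0; 0 0 0 0; 0 0 0 0; 0 0 0 0; 0 0 0 0; 0 0 0 0; 0 0 0 0", grip=1, grip_force=20)

```text
t: 15.02
tool_pos: [0.5911, -0.325, 0.1022]
orientation: [3.121, 0.361, 0.0]
force: [0.6, -0.7, 0.6]
opening: 0.0501
gripper_force: 20.0
```

```bash
python3 - <<'E'
from h import *
s=status.read_state(); print(s["force"],s["wrist_torque"])
go((.5911,-.3249,.2),13.2)
E
```

```text
[ 0.63668247 -0.72055744  0.64815562] [-0.02072122  0.0218226  -0.00734376]
pos [ 0.5911 -0.325   0.1022] yaw 13.21 tilt 0.01 shift [-0.     -0.0001 -0.0978] turn 0.0
```

Collar held (50.1 mm). Lift slowly, straight up.

servo_tool(plan="0 0 -0.001 0; 0 0 -0.003 0; 0 0 -0.005 0; 0 0 -0.008 0; 0 0 -0.012 0; 0 0 -0.016 0; 0 0 -0.021 0; 0 0 -0.027 0; 0 0 -0.034 0; 0 0 -0.041 0; 0 0 -0.048 0; 0 0 -0.055 0")

```text
t: 16.02
tool_pos: [0.5912, -0.325, 0.1582]
orientation: [3.12, 0.361, 0.001]
force: [-0.1, 0.5, -1.9]
opening: 0.05
gripper_force: 20.0
```

servo_tool(plan="0 0 -0.007 0; 0 0 -0.014 0; 0 0 -0.021 0; 0 0 -0.028 0; 0 0 -0.035 0; 0 0 -0.04 0; 0 0 -0.043 0; 0 0 -0.045 0; 0 0 -0.045 0; 0 0 -0.045 0; 0 0 -0.045 0; 0 0 -0.045 0")

```text
t: 17.02
tool_pos: [0.5909, -0.3247, 0.2015]
orientation: [-3.12, -0.361, 0.001]
force: [-0.4, -0.7, -1.6]
opening: 0.0502
gripper_force: 20.0
```

```bash
python3 - <<'E'
from h import *
s=status.read_state(); print(s["force"],s["gripper_force"],s["dq"].round(3))
go((.5911,-.3249,.2),13.2)
a=shot("side")["image"][120:240,200:350]; t=shot("wrist")["image"]
a=cv2.resize(a,(500,400),interpolation=cv2.INTER_CUBIC); t=cv2.resize(t,(300,225)); 
o=np.zeros((400,800,3),np.uint8); o[:,:500]=a; o[:225,500:]=t; cv2.imwrite("pics/f.png",o)
E
```

```text
[-0.37097439 -0.66492016 -1.64217883] 19.999718517065048 [-0.001 -0.    -0.002  0.001  0.002  0.   ]
pos [ 0.5909 -0.3247  0.2015] yaw 13.21 tilt 0.05 shift [0.0002 0.0002 0.0015] turn 0.0
```

View pics/f.png

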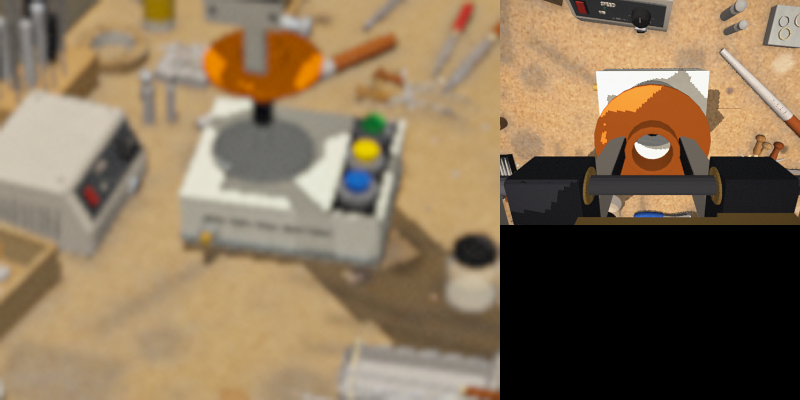

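The side crop shows the cover held level at (263,60), and the steel lid seated at (263,150). All keys are up.

```bash
python3 -c "
from plant import robot; print(robot.close_job())"
```

```text
the job is handed in; nothing more can be done
None
```

I pressed the keys in the order yellow, blue, green, and set the lid pair in the tank. The job is handed in with the dust cover held about 10 cm above the seated steel lid; no verdict was returned.

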